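Pin the hasp of the parts chest

TASK

Lock the green parts chest: swing its hasp forward over the staple until it lies flat. Then draw the red-gripped locking pin out of the wooden tool block, lay it down flat on the free worktop and let go, so that it can be taken again crosswise, and push it sideways through the staple's loop, over the hasp, until its grip meets the staple; let go and leave it there. The lid stays shut and the two punches stay standing in the block.

Things in the scene. Friction and masses are not known exactly. Their poses are not given: they have to be found in the camera images.
- chest: Green sheet-steel parts chest, 200 (x) x 220 (y) x 80 mm high, standing fixed on the worktop; origin under its centre, x towards the back, y left, z up. Its front 85 mm (x = -100 to -15 mm) is a fixed deck, the rest a hinged lid that is shut; both tops are level at z = 80 mm.
- lid (a joint): Lid hinge at the chest's rear top edge, rad: 0 shut, grows as it opens. Held shut by its weight (0.9 kg) only.
- hasp (a joint): Hasp hinge, rad: 0 = strap lying flat forward over the staple, 1.57 = standing straight up, more = leaning back over the lid (stop at 2.75). A stiff hinge (about 0.06 N m) that stays where it is left. Pushing its tip from behind with about 1 N swings it.
- hasp_hinge (a point): Axis of the hasp's hinge, on the lid, 84 mm above the worktop, 42 mm behind the staple; axes as the chest (the hinge axis is y).
- hasp_tip (a point): Rolled free end of the zinc-steel hasp strap, 90 mm from the hinge axis. The strap is 40 mm wide and 3 mm thick, with a slot (9 x 36 mm, 24 to 60 mm from the hinge) that passes over the staple; its outer 30 mm (60 to 90 mm) are a plain finger tab in front of the staple. Lying flat its top is 85 mm above the worktop.
- staple_loop (a point): Centre of the opening of the steel staple, a loop of 6 mm round bar on the front deck, 92 mm above the worktop; axes as the chest. The pin passes through along y, from either side. Opening: 14 mm wide (x) and, over the closed hasp, 15 mm high (85 to 100 mm above the worktop). Its top is 106 mm above the worktop; its bar reaches 3 mm to each side along y.
- pin_grip (a point): Centre of the locking pin's red loop grip, 34 mm long (z) x 26 wide (y) x 10 thick (x), gripped across its 26 mm width. z points along the pin away from its tip: the 9 mm steel shank begins 17 mm below this point, its tapered tip lies 67 mm below it (at -z). About 50 g. It starts tip down, 40 mm deep in the block. Laid on its broad side its axis is 5 mm above the worktop.
- pin_neck (a point): Point on the pin's axis in the shank, 3 mm from the grip's end face (20 mm from pin_grip towards the tip); it lies in the staple's loop when the pin is home. Axes as pin_grip. It goes home with the grip's broad side level; on edge the grip would foul the hasp.
- tool_block: Pale wooden tool block, 124 (x) x 56 (y) x 45 mm high, fixed on the worktop; origin under its centre. Three 11.5 mm holes, 40 mm apart along its x, hold the pin (its grip's width across the block) and the two punches, in any order. The worktop between the block and the chest is free.
- punch_a_mid (a point): Middle of the steel punch, 12 mm thick, 94 mm long, standing in the block (its top about 99 mm above the worktop); z along it.
- punch_b_mid (a point): Middle of the brass punch, same size, standing in the block; z along it.

How it is judged:
On the way, in this order (a step that is already met when the one before it is completed fails the run):
1. the hasp lies flat over the staple (value of joint hasp below 0.1 rad), for 0.2 s.
2. the pin lies flat on the worktop, let go (angle between pin_grip's own z axis and vertical above 1.35 rad and height (world z) of pin_grip below 0.02 m and contact force between the fingers and pin below 0.05 N), for 0.2 s.
At the end, for the whole second after the job is handed in: The hasp lies flat over the staple (within 0.12 rad), the lid is shut (within 0.04 rad), the pin passes through the staple's loop along the chest's y, its neck within 10 mm of the loop's centre and its axis within 0.25 rad, at rest; both punches stand upright (within 0.3 rad) (value of joint hasp below 0.12 rad and value of joint lid below 0.04 rad and distance between pin_neck and staple_loop below 0.01 m and angle between the z axis of pin_grip and the y axis of staple_loop, either way round below 0.25 rad and linear speed of pin below 0.02 m/s and angle between each of punch_a_mid, punch_b_mid's own z axis and vertical below 0.3 rad); the robot touches nothing.
It fails at once if a punch knocked out of the block (distance of any of punch_a_mid, punch_b_mid from where it was at the start of the episode above 0.03 m).
It also fails if it takes over 70 s, if anything falls off the work surface, if the arm or the gripper's body presses on something with over 40 N, if the wrist force passes 120 N, or if a joint passes its speed limit or range.

ROBOT

A 6-joint arm with a two-finger parallel gripper is mounted at the origin on a cart in front of the work surface, level with it; the furniture and walls round the work are solid. World frame = base frame: x ahead of the robot, y to its left, z up, the work surface at z = 0. Lengths are in m, angles in rad, forces in N, time in s.
With the tool pointing down it reaches from about 0.3 to 0.825 m from the base axis. Payload 5.4 kg.
Tool frame: the origin (TCP) lies on the centre line of the jaws, within the pads' length; the fingertips stand env.tcp_to_tips ahead of it and the grasp point (between the pads) lies 8 mm behind it (env.tcp_to_tips is the distance from the TCP to the fingertips, in m); z points along the fingers, y is the direction in which the jaws open and shut (so a half turn about z gives the same grasp; the last joint's range is limited). The gripper opens to 92 mm and grips with 3 to 60 N. Pads are 20 mm wide; open, the fingers measure 128 mm over their backs; the gripper's body (75 mm by 189 mm) begins 69 mm behind the grasp point.
Start: joints at [1.018, 0.158, 1.597, -0, 1.386, -0.21], TCP at [0.193, 0.542, 0.226] pointing down, gripper open.
Joint ranges: [-2.91, 2.91], [-0.94, 2.29], [0.18, 2.7], [-1.29, 4.43], [0.17, 2.64], [-3, 3]. Speed limits (rad/s): [2.57, 2.57, 3.14, 3.14, 3.14, 3.14].

INTERFACE

Orientations are given as [roll, pitch, yaw] about the fixed x, y, z axes, in that order (R = Rz(yaw) Ry(pitch) Rx(roll)).
In Python, from bench import telemetry, imaging, job, finder, env gives the robot as it stands.
- The arm moves only by the tool servo_tool, never from a script. Its argument "rows" is a list of rows, each an object of numbers: "grip": the opening, from 0 (shut) to 1 (fully open); "tx", "ty", "tz": the shift along the tool's x, y, z in m; "spin": the turn about the tool's z in degrees. In form: [{"grip": .., "tx": .., "ty": .., "tz": .., "spin": ..}, ...]. A call has 1 to 12 rows; each row is the pose to reach, as a shift and turn from the pose commanded when the call began, along the tool's axes at that moment; what a row does not reach only later rows make up. A row lasts 1/12 s, in which the tool goes at most 41.7 mm and 7.16 degrees, less where a joint would pass 70% of its speed; a pose out of reach is approached as far as the arm can. A call with a gripper value outside its range is refused whole. The fingers move at their own pace and stop on an object; "squeeze" is the grip in N (left out, the last holds). Time passes only in rows, so rows that repeat a pose let the fingers close. It gives the time, the measured TCP pose, the force and the opening at its end, in the units of the state.
- telemetry.get_state(): the state, without advancing time (a new reading comes with each control period).
- imaging.snapshot(name): name is "scene" or "top" or "wrist"; returns a dict with "image" (400x640x3 uint8, blue, green, red), "z_map" (400x640 float32, m along the optical axis (not along the pixel's ray), 0 where there is no reading), "mtx" (3x3 intrinsics, pixels), "extrinsics" (4x4, takes a point from world to camera coordinates); the wrist camera has in their place "T_tool_cam" (4x4, takes a point from camera to tool coordinates, whose origin is the TCP and whose axes are the flange's). Camera axes: x right, y up, looking along -z (the intrinsics and any distortion apply to the point x, -y, -z); pixel columns grow to the right and rows downward; lengths in m; the calibration is good to about 2 mm. The wrist camera is an equidistant fisheye: a pixel r from the principal point sees the ray r / f radians off the axis. A picture is of the moment at which its call begins: read the wrist's pose just before it.
- job.finish_job(): hands the job in, once; it reports no verdict.
Trained networks look in a picture, given as the dict that the camera call returned (one of the last four; its "shot" number tells which), for a name from the list of things; names that differ only in an ending like _2 or _b are one class to them, and where a whole thing is asked for, a point or a joint stands for the part that bears it (a point fixed in the world has none). Each returns a list of dicts, best first, with "score" (0 to 1); they miss things now and then, are a little off and sometimes report something else, mostly with a low value. They report only what shows in the picture. A call takes as long as a camera call.
- finder.trace(picture, name): "region" (400x640 bool, what is visible of it) and "centre" ([column, row] in pixels, amid what is visible of it).
- finder.tip_of(picture, name): "centre" ([column, row] in pixels: a listed point, or the origin of a listed thing).
The state is a dict: "time": time; "joint_positions": joint angles; "qd": joint speeds; "joint_efforts": joint torques, N m; "tcp_pos": TCP position; "tcp_rot": TCP orientation; "ft_force": force on the tool from outside, world axes, zero at the start; "moment": the same for the moment, N m; "opening": finger opening in m.
Only numpy, scipy, OpenCV 4.12 (cv2) and the standard library are available. Lean on these libraries where they do the work, as an engineer would, in place of code of your own. Each camera call takes 0.05 s, during which the arm holds its last target. There are 200 camera calls.

## Working session

There is one attempt and no reset: what is moved stays moved. The work goes in short steps, Python scripts to look and compute and a tool call to move; the robot and the scene stay as the last step left them, time stands still between calls to the robot, and variables do not carry over. Pictures are saved under pics/ and viewed, on a budget of 10 in all, crops included, one or two more only if the job needs it, and the job is handed in when it is done.

Besides the shell and the picture viewer there is one more tool, called after ">>>" as name([rows], argument=value, ...), one row to a line, values as JSON. servo_tool: Moves the arm, as the interface text tells. Its arguments: {"type":"object","properties":{"rows":{"type":"array","items":{"type":"object","properties":{"grip":{"type":"number"},"tx":{"type":"number"},"ty":{"type":"number"},"tz":{"type":"number"},"spin":{"type":"number"}}}},"squeeze":{"type":"number"}},"required":["rows"]}

```bash
ls; mkdir -p pics
cat > h.py <<'E'
import numpy as np, cv2
from scipy.spatial.transform import Rotation as R
from bench import telemetry, imaging, job, finder, env
def world(p,c,r,z=None):
    """pixel->world with depth (scene/top)"""
    d=p["z_map"][int(round(r)),int(round(c))] if z is None else z
    K=p["mtx"]; x=(c-K[0,2])/K[0,0]*d; y=(r-K[1,2])/K[1,1]*d
    return (np.linalg.inv(p["extrinsics"])@np.array([x,-y,-d,1]))[:3]
def ray_at(p,c,r,h):
    """pixel -> world at height h"""
    a=world(p,c,r,0.1);b=world(p,c,r,1.0);t=(h-a[2])/(b[2]-a[2]);return a+t*(b-a)
def cloud(p):
    K=p["mtx"];d=p["z_map"];v,u=np.mgrid[:400,:640]
    P=np.stack([(u-K[0,2])/K[0,0]*d,-(v-K[1,2])/K[1,1]*d,-d,np.ones_like(d)],-1)
    W=P@np.linalg.inv(p["extrinsics"]).T;W=W[...,:3];W[d==0]=np.nan;return W
E
python3 - <<'E'
from h import *
s=telemetry.get_state();print({k:np.round(v,3) for k,v in s.items()},env.tcp_to_tips)
for n in("top","scene"):
    p=imaging.snapshot(n);cv2.imwrite(f"pics/{n}0.png",p["image"])
    for t in["chest","hasp_hinge","hasp_tip","staple_loop","pin_grip","pin_neck","tool_block","punch_a_mid","punch_b_mid"]:
        for o in finder.tip_of(p,t)[:2]:
            c=o["centre"];print(n,t,round(o["score"],2),np.round(c,1),np.round(world(p,*c),3))
E
```

```text
pics
{'time': np.float64(0.0), 'joint_positions': array([ 1.018,  0.159,  1.598,  0.   ,  1.386, -0.21 ]), 'qd': array([-0.   , -0.   ,  0.001, -0.   ,  0.   , -0.001]), 'joint_efforts': array([ 2.0000e-03, -3.8555e+01, -3.2212e+01,  7.0000e-02,  3.8000e-02,
       -0.0000e+00]), 'tcp_pos': array([0.193, 0.541, 0.225]), 'tcp_rot': array([-3.14 , -0.   ,  2.799]), 'ft_force': array([-0.063, -0.288,  0.18 ]), 'moment': array([ 0.039, -0.027,  0.012]), 'opening': np.float64(0.092)} 0.011
top chest 0.67 [266.9 206.9] [0.55  0.112 0.08 ]
top hasp_hinge 0.9 [256.8 198.7] [0.568 0.135 0.08 ]
top hasp_tip 0.66 [253.4 173.9] [0.623 0.145 0.079]
top hasp_tip 0.61 [266.3 207.4] [0.549 0.113 0.081]
top staple_loop 0.78 [257.8 215.2] [0.529 0.128 0.102]
top staple_loop 0.71 [254.3 175. ] [0.599 0.126 0.171]
top pin_grip 0.53 [459.9 209.5] [ 0.548 -0.3    0.086]
top pin_neck 0.56 [458.4 211.5] [ 0.548 -0.303  0.063]
top tool_block 0.76 [458.1 230. ] [ 0.509 -0.305  0.048]
top tool_block 0.27 [267.5 207.4] [0.549 0.111 0.082]
top punch_a_mid 0.41 [465.4 248.1] [ 0.47  -0.319  0.049]
top punch_b_mid 0.5 [463.3 225.7] [ 0.514 -0.307  0.084]
scene hasp_hinge 0.59 [291.7 164.7] [0.568 0.118 0.083]
scene hasp_hinge 0.53 [357.7 268.8] [ 0.507 -0.31   0.047]
scene hasp_tip 0.57 [301.3 133.9] [0.6   0.117 0.169]
scene hasp_tip 0.44 [293.  192.9] [0.525 0.02  0.049]
scene staple_loop 0.78 [276.4 162.4] [0.539 0.16  0.079]
scene pin_grip 0.51 [374.7 251.8] [ 0.553 -0.299  0.063]
scene pin_neck 0.49 [375.5 255.8] [ 0.548 -0.309  0.062]
scene pin_neck 0.43 [297.7 133.7] [0.595 0.13  0.166]
scene tool_block 0.76 [358.7 286.1] [ 0.486 -0.345  0.04 ]
scene punch_a_mid 0.51 [344.8 275.7] [ 0.469 -0.323  0.055]
scene punch_b_mid 0.57 [357.4 268.1] [ 0.509 -0.305  0.044]
```

Run:
```python
import cv2,numpy as np
t=cv2.imread("pics/top0.png");a=cv2.resize(t[130:290,180:500],(800,400),interpolation=cv2.INTER_CUBIC);cv2.imwrite("pics/t1.png",a)
s=cv2.imread("pics/scene0.png");cv2.imwrite("pics/s1.png",cv2.resize(s[90:330,200:480],(700,600),interpolation=cv2.INTER_CUBIC))
```

```text
(no output)
```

View pics/t1.png

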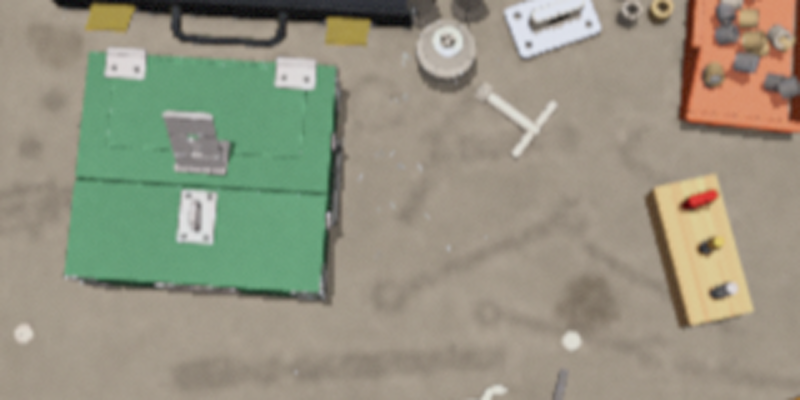

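View pics/s1.png

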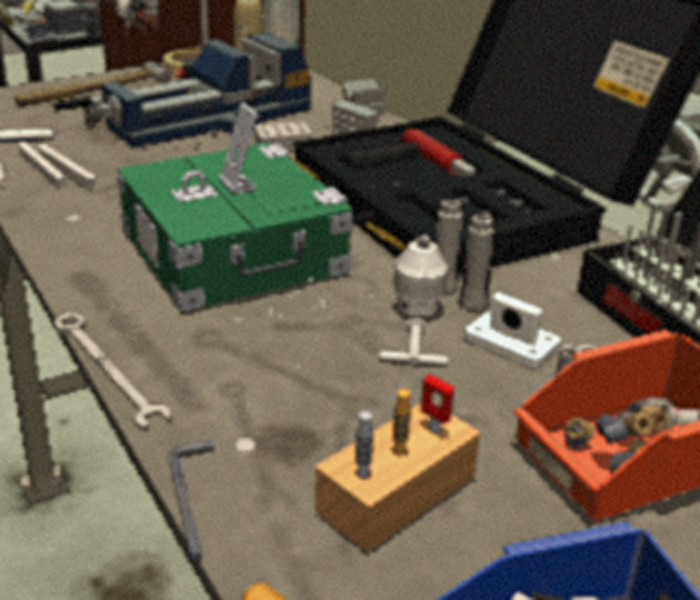

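Run:
```python
from h import *
p=imaging.snapshot("top");W=cloud(p)
def rect(n,h,reg):
    m=(abs(W[...,2]-h)<.008)&(W[...,0]>reg[0])&(W[...,0]<reg[1])&(W[...,1]>reg[2])&(W[...,1]<reg[3])
    m=cv2.morphologyEx(m.astype(np.uint8),cv2.MORPH_OPEN,np.ones((3,3)))>0
    q=W[m][:,:2];c,s,a=cv2.minAreaRect((q*1000).astype(np.float32));print(n,m.sum(),np.round(c,1),np.round(s,1),round(a,2),'medz',np.median(W[m][:,2]))
    # mask-based via pixel at fixed height
rect("chest",.08,(.38,.75,-.05,.28));rect("block",.045,(.4,.62,-.4,-.2))
# high things near chest and block
for nm,x0,x1,y0,y1,h in(("ch",.48,.66,.06,.2,.088),("bl",.42,.6,-.37,-.25,.056)):
    m=(W[...,2]>h)&(W[...,0]>x0)&(W[...,0]<x1)&(W[...,1]>y0)&(W[...,1]<y1)
    n,l,st,ce=cv2.connectedComponentsWithStats(m.astype(np.uint8))
    for i in range(1,n):
        q=W[l==i];print(nm,len(q),'px',np.round(ce[i],1),np.round(q.mean(0),3),'min',np.round(q.min(0),3),'max',np.round(q.max(0),3))
for t in["staple_loop","hasp_tip","hasp_hinge","pin_grip","punch_a_mid","punch_b_mid"]:
    for o in finder.trace(p,t)[:2]:
        r=o["region"];w=W[r];w=w[~np.isnan(w[:,0])]
        print(t,round(o["score"],2),r.sum(),np.round(o["centre"],1),np.round(np.median(w,0),3),np.round(w.max(0),3),np.round(w.min(0),3))
print(p["mtx"], np.linalg.inv(p["extrinsics"]).round(3))
```

```text
chest 8707 [573.6 127.3] [221.4 203.9] 86.92 medz 0.08039633898664911
block 1274 [ 512.5 -311.2] [123.9  57.9] 13.14 medz 0.04550860024956238
ch 397 px [257.  185.2] [0.586 0.127 0.133] min [0.57  0.107 0.088] max [0.602 0.147 0.172]
ch 37 px [257.2 214.8] [0.529 0.129 0.103] min [0.517 0.127 0.089] max [0.542 0.132 0.109]
bl 83 px [459.5 209. ] [ 0.55  -0.3    0.083] min [ 0.544 -0.315  0.059] max [ 0.558 -0.289  0.093]
bl 54 px [464.5 227. ] [ 0.511 -0.309  0.085] min [ 0.506 -0.316  0.06 ] max [ 0.517 -0.304  0.102]
bl 54 px [469.4 245.2] [ 0.473 -0.317  0.085] min [ 0.467 -0.323  0.06 ] max [ 0.479 -0.314  0.105]
staple_loop 0.78 9798 [259.2 201.3] [0.568 0.121 0.08 ] [0.678 0.258 0.172] [ 0.466  0.008 -0.004]
hasp_tip 0.94 412 [252.9 182.8] [0.587 0.127 0.133] [0.602 0.146 0.172] [0.568 0.107 0.079]
hasp_tip 0.29 59 [462.3 224.7] [ 0.511 -0.308  0.084] [ 0.523 -0.304  0.102] [ 0.506 -0.322  0.044]
hasp_hinge 0.84 5014 [260.9 180.9] [0.611 0.12  0.081] [0.677 0.238 0.172] [0.553 0.013 0.074]
pin_grip 0.59 50 [458.1 210. ] [ 0.549 -0.298  0.089] [ 0.555 -0.289  0.093] [ 0.544 -0.311  0.061]
punch_a_mid 0.47 50 [468.6 244.5] [ 0.472 -0.317  0.085] [ 0.478 -0.314  0.105] [ 0.467 -0.323  0.045]
[[474.82140319   0.         326.40925735]
 [  0.         474.82140319 203.94147118]
 [  0.           0.           1.        ]] [[ 0.014  0.985 -0.174  0.38 ]
 [-1.     0.011 -0.019 -0.035]
 [-0.017  0.175  0.984  1.086]
 [ 0.     0.     0.     1.   ]]
```

```bash
cat >> h.py <<'E'
def to(x,y,z,yaw=None):
    """tool-frame shift (mm) and spin (deg) from the present pose to a world TCP pose"""
    s=telemetry.get_state();M=R.from_euler("xyz",s["tcp_rot"])
    d=M.inv().apply(np.array([x,y,z])-s["tcp_pos"])*1000
    sp=0 if yaw is None else -((yaw-np.degrees(s["tcp_rot"][2])+180)%360-180)
    print("to",[x,y,z],"->",np.round(d,1),"spin",round(sp,1))
H=np.array([.5714,.1272]);YC=-3.08
F=np.array([-np.cos(np.radians(YC)),-np.sin(np.radians(YC))]);L=np.array([F[1],-F[0]])
def ch(u,v): return H+F*u+L*v   # u forward of hinge, v left
E
python3 - <<'E'
from h import *
p=imaging.snapshot("top");W=cloud(p)
m=(W[...,0]>.1)&(W[...,0]<.75)&(W[...,1]>-.1)&(W[...,1]<.6);print("max z",np.nanmax(W[...,2][m]))
for q in[(.55,.0),(.5,-.05),(.5,-.1),(.5,-.15),(.45,-.1),(.53,-.12)]:
    m=(abs(W[...,0]-q[0])<.03)&(abs(W[...,1]-q[1])<.03);print(q,np.round(np.nanmax(W[...,2][m]),4))
x,y=ch(-.060,0);to(x,y,.30,176.9)
E
```

```text
max z 0.32406115461577867
(0.55, 0.0) 0.0854
(0.5, -0.05) 0.0063
(0.5, -0.1) 0.0065
(0.5, -0.15) 0.0065
(0.45, -0.1) 0.0065
(0.53, -0.12) 0.0063
to [np.float64(0.6313133291935004), np.float64(0.12397618472128788), 0.3] -> [-552.9 -246.   -74.4] spin -16.5
```

>>> servo_tool([
  {"grip":0,"tz":-0.04,"spin":-7},
  {"grip":0,"tx":0,"tz":-0.075,"spin":-14},
  {"grip":0,"tx":-0.55,"ty":-0.246,"tz":-0.075,"spin":-16.5},
  {"grip":0,"tx":-0.553,"ty":-0.246,"tz":-0.075,"spin":-16.5},
  {"grip":0,"tx":-0.553,"ty":-0.246,"tz":-0.075,"spin":-16.5},
  {"grip":0,"tx":-0.553,"ty":-0.246,"tz":-0.075,"spin":-16.5},
  {"grip":0,"tx":-0.553,"ty":-0.246,"tz":-0.075,"spin":-16.5},
  {"grip":0,"tx":-0.553,"ty":-0.246,"tz":-0.075,"spin":-16.5},
  {"grip":0,"tx":-0.553,"ty":-0.246,"tz":-0.075,"spin":-16.5},
  {"grip":0,"tx":-0.553,"ty":-0.246,"tz":-0.075,"spin":-16.5},
  {"grip":0,"tx":-0.553,"ty":-0.246,"tz":-0.075,"spin":-16.5},
  {"grip":0,"tx":-0.553,"ty":-0.246,"tz":-0.075,"spin":-16.5},
])

```text
$.rows[0]: bad value
```

Run:
```python
from h import *
s=telemetry.get_state();print(s["joint_positions"].round(2))
x,y=ch(-.060,0);to(x,y,.156,176.9)
```

```text
[ 1.02  0.16  1.6  -0.    1.39 -0.21]
to [np.float64(0.6313133291935004), np.float64(0.12397618472128788), 0.156] -> [-552.9 -246.    69.6] spin -16.5
```

>>> servo_tool([
  {"grip":0,"tx":0,"ty":0,"tz":-0.04,"spin":-7},
  {"grip":0,"tx":0,"ty":0,"tz":-0.075,"spin":-14},
  {"grip":0,"tx":-0.553,"ty":-0.246,"tz":-0.075,"spin":-16.5},
  {"grip":0,"tx":-0.553,"ty":-0.246,"tz":-0.075,"spin":-16.5},
  {"grip":0,"tx":-0.553,"ty":-0.246,"tz":-0.075,"spin":-16.5},
  {"grip":0,"tx":-0.553,"ty":-0.246,"tz":-0.075,"spin":-16.5},
  {"grip":0,"tx":-0.553,"ty":-0.246,"tz":-0.075,"spin":-16.5},
  {"grip":0,"tx":-0.553,"ty":-0.246,"tz":-0.075,"spin":-16.5},
  {"grip":0,"tx":-0.553,"ty":-0.246,"tz":-0.075,"spin":-16.5},
  {"grip":0,"tx":-0.553,"ty":-0.246,"tz":-0.075,"spin":-16.5},
  {"grip":0,"tx":-0.553,"ty":-0.246,"tz":-0.075,"spin":-16.5},
  {"grip":0,"tx":-0.553,"ty":-0.246,"tz":-0.075,"spin":-16.5},
])

```text
time: 2.4
tcp_pos: [0.4961, 0.2523, 0.3008]
tcp_rot: [3.141, 0.001, 3.087]
ft_force: [-0.2, 0.4, 0.1]
opening: 0.0139
```

Run:
```python
from h import *
s=telemetry.get_state();print(s["joint_positions"].round(2))
x,y=ch(-.060,0);to(x,y,.30,176.9)
```

```text
[ 0.25  0.07  1.55  0.    1.53 -1.26]
to [np.float64(0.6313133291935004), np.float64(0.12397618472128788), 0.3] -> [-142.  -120.8    0.9] spin -0.1
```

>>> servo_tool([
  {"grip":0,"tx":-0.142,"ty":-0.121,"tz":0,"spin":0},
  {"grip":0,"tx":-0.142,"ty":-0.121,"tz":0,"spin":0},
  {"grip":0,"tx":-0.142,"ty":-0.121,"tz":0,"spin":0},
  {"grip":0,"tx":-0.142,"ty":-0.121,"tz":0,"spin":0},
  {"grip":0,"tx":-0.142,"ty":-0.121,"tz":0,"spin":0},
  {"grip":0,"tx":-0.142,"ty":-0.121,"tz":0,"spin":0},
  {"grip":0,"tx":-0.142,"ty":-0.121,"tz":0.144,"spin":0},
  {"grip":0,"tx":-0.142,"ty":-0.121,"tz":0.144,"spin":0},
  {"grip":0,"tx":-0.142,"ty":-0.121,"tz":0.144,"spin":0},
  {"grip":0,"tx":-0.142,"ty":-0.121,"tz":0.144,"spin":0},
  {"grip":0,"tx":-0.142,"ty":-0.121,"tz":0.144,"spin":0},
  {"grip":0,"tx":-0.142,"ty":-0.121,"tz":0.144,"spin":0},
])

```text
time: 3.4
tcp_pos: [0.629, 0.1263, 0.1562]
tcp_rot: [3.142, -0.002, 3.088]
ft_force: [-0.1, -0.7, 0.9]
opening: 0.0006
```

Run:
```python
from h import *
s=telemetry.get_state();print(s["tcp_pos"].round(4),s["opening"],s["ft_force"])
# corner path (u_f, tipz): finger center u=u_f-.01
for uf,z in[(-.03,.145),(0,.145),(.03,.145),(.05,.145),(.062,.138),(.074,.126),(.080,.115),(.084,.104),(.086,.094),(.087,.087),(.087,.0845)]:
    x,y=ch(uf-.01,0);to(x,y,z+.011)
```

```text
[0.629  0.1263 0.1562] 0.0005616039121423123 [-0.1047344  -0.69344233  0.92302838]
to [np.float64(0.6113422194623336), np.float64(0.12505078981419193), 0.156] -> [17.6 -2.2  0.2] spin 0
to [np.float64(0.5813855548655834), np.float64(0.126662697453548), 0.156] -> [47.6 -2.2  0.3] spin 0
to [np.float64(0.5514288902688332), np.float64(0.12827460509290406), 0.156] -> [77.6 -2.2  0.3] spin 0
to [np.float64(0.5314577805376665), np.float64(0.12934921018580808), 0.156] -> [97.6 -2.2  0.4] spin 0
to [np.float64(0.5194751146989663), np.float64(0.12999397324155051), 0.14900000000000002] -> [109.6  -2.2   7.4] spin 0
to [np.float64(0.5074924488602663), np.float64(0.13063873629729295), 0.137] -> [121.5  -2.2  19.4] spin 0
to [np.float64(0.5015011159409163), np.float64(0.13096111782516415), 0.126] -> [127.5  -2.2  30.4] spin 0
to [np.float64(0.4975068939946829), np.float64(0.13117603884374496), 0.11499999999999999] -> [131.5  -2.2  41.4] spin 0
to [np.float64(0.49550978302156623), np.float64(0.13128349935303538), 0.105] -> [133.5  -2.2  51.4] spin 0
to [np.float64(0.49451122753500787), np.float64(0.13133722960768057), 0.09799999999999999] -> [134.5  -2.2  58.4] spin 0
to [np.float64(0.49451122753500787), np.float64(0.13133722960768057), 0.0955] -> [134.5  -2.2  60.9] spin 0
```

>>> servo_tool([
  {"grip":0,"tx":0.012,"ty":-0.002,"tz":0,"spin":0},
  {"grip":0,"tx":0.024,"ty":-0.002,"tz":0,"spin":0},
  {"grip":0,"tx":0.033,"ty":-0.002,"tz":0,"spin":0},
  {"grip":0,"tx":0.042,"ty":-0.002,"tz":0,"spin":0},
  {"grip":0,"tx":0.051,"ty":-0.002,"tz":0,"spin":0},
  {"grip":0,"tx":0.06,"ty":-0.002,"tz":0,"spin":0},
  {"grip":0,"tx":0.069,"ty":-0.002,"tz":0,"spin":0},
  {"grip":0,"tx":0.078,"ty":-0.002,"tz":0,"spin":0},
  {"grip":0,"tx":0.088,"ty":-0.002,"tz":0,"spin":0},
  {"grip":0,"tx":0.098,"ty":-0.002,"tz":0,"spin":0},
  {"grip":0,"tx":0.098,"ty":-0.002,"tz":0,"spin":0},
])

```text
time: 4.32
tcp_pos: [0.5329, 0.1295, 0.1602]
tcp_rot: [3.141, 0.005, 3.088]
ft_force: [0.4, -0.5, 0.4]
opening: 0.0001
```

>>> servo_tool([
  {"grip":0,"tx":0.006,"ty":0,"tz":0.004,"spin":0},
  {"grip":0,"tx":0.012,"ty":0,"tz":0.008,"spin":0},
  {"grip":0,"tx":0.018,"ty":0,"tz":0.014,"spin":0},
  {"grip":0,"tx":0.024,"ty":0,"tz":0.02,"spin":0},
  {"grip":0,"tx":0.03,"ty":0,"tz":0.03,"spin":0},
  {"grip":0,"tx":0.034,"ty":0,"tz":0.041,"spin":0},
  {"grip":0,"tx":0.036,"ty":0,"tz":0.05,"spin":0},
  {"grip":0,"tx":0.037,"ty":0,"tz":0.056,"spin":0},
  {"grip":0,"tx":0.037,"ty":0,"tz":0.058,"spin":0},
  {"grip":0,"tx":0.037,"ty":0,"tz":0.06,"spin":0},
  {"grip":0,"tx":0.037,"ty":0,"tz":0.06,"spin":0},
])

```text
time: 5.23
tcp_pos: [0.4952, 0.1308, 0.0963]
tcp_rot: [-3.142, -0.001, 3.087]
ft_force: [-0.1, -0.1, 0.5]
opening: 0.0004
```

Run:
```python
from h import *
s=telemetry.get_state();print(s["tcp_pos"].round(4),s["ft_force"],s["time"])
p=imaging.snapshot("scene");cv2.imwrite("pics/s2.png",cv2.resize(p["image"][90:250,220:420],(750,600),interpolation=cv2.INTER_CUBIC))
```

```text
[0.4952 0.1308 0.0963] [-0.13250104 -0.08206363  0.48701438] 5.2333
```

View pics/s2.png

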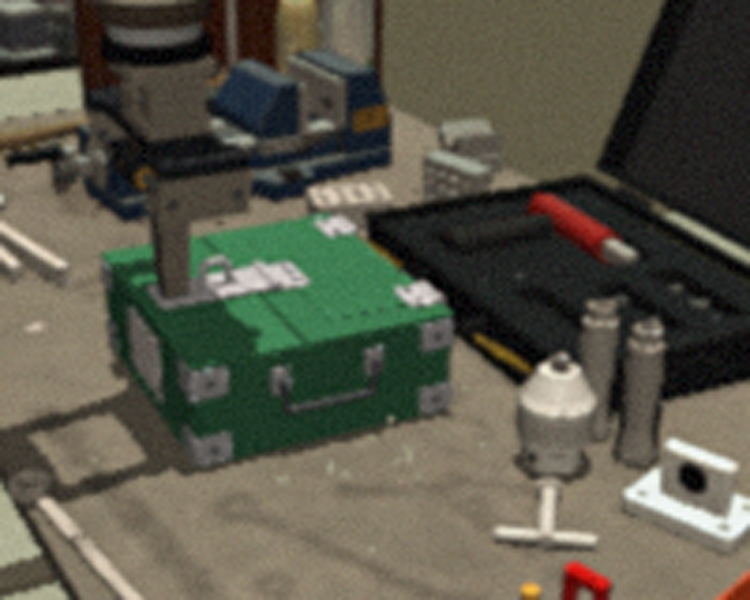

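>>> servo_tool([
  {"grip":0,"tx":0,"ty":0,"tz":0.002,"spin":0},
  {"grip":0,"tx":0,"ty":0,"tz":0.004,"spin":0},
  {"grip":0,"tx":0,"ty":0,"tz":0.004,"spin":0},
  {"grip":0,"tx":0,"ty":0,"tz":0.004,"spin":0},
])

```text
time: 5.62
tcp_pos: [0.496, 0.1309, 0.0954]
tcp_rot: [-3.141, 0.001, 3.087]
ft_force: [-7.5, -0.1, 17.2]
opening: 0.0004
```

Run:
```python
from h import *
s=telemetry.get_state();print(s["tcp_pos"].round(4),s["ft_force"],s["time"])
to(.551,-.301,.22,13.1)
```

```text
[0.496  0.1309 0.0954] [-7.49453833 -0.09465314 17.1553843 ] 5.6167
to [0.551, -0.301, 0.22] -> [ -78.5 -428.3 -124.4] spin 163.8
```

>>> servo_tool([
  {"grip":0,"tx":0,"ty":0,"tz":-0.03,"spin":0},
  {"grip":0,"tx":0,"ty":0,"tz":-0.07,"spin":0},
  {"grip":0,"tx":-0.02,"ty":-0.03,"tz":-0.11,"spin":7},
  {"grip":0.2,"tx":-0.078,"ty":-0.428,"tz":-0.125,"spin":14},
  {"grip":0.5,"tx":-0.078,"ty":-0.428,"tz":-0.125,"spin":21},
  {"grip":0.5,"tx":-0.078,"ty":-0.428,"tz":-0.125,"spin":28},
  {"grip":0.6,"tx":-0.078,"ty":-0.428,"tz":-0.125,"spin":35},
  {"grip":0.6,"tx":-0.078,"ty":-0.428,"tz":-0.125,"spin":42},
  {"grip":0.6,"tx":-0.078,"ty":-0.428,"tz":-0.125,"spin":49},
  {"grip":0.6,"tx":-0.078,"ty":-0.428,"tz":-0.125,"spin":56},
  {"grip":0.6,"tx":-0.078,"ty":-0.428,"tz":-0.125,"spin":63},
  {"grip":0.6,"tx":-0.078,"ty":-0.428,"tz":-0.125,"spin":70},
])

```text
time: 6.62
tcp_pos: [0.5461, -0.268, 0.216]
tcp_rot: [3.141, 0.001, 1.859]
ft_force: [1.2, -0.3, 0.3]
opening: 0.055
```

Run:
```python
from h import *
to(.551,-.301,.22,13.1)
p=imaging.snapshot("scene");cv2.imwrite("pics/s3.png",cv2.resize(p["image"][120:220,235:360],(750,600),interpolation=cv2.INTER_CUBIC))
```

```text
to [0.551, -0.301, 0.22] -> [-33.   -4.7  -4. ] spin 93.4
```

View pics/s3.png

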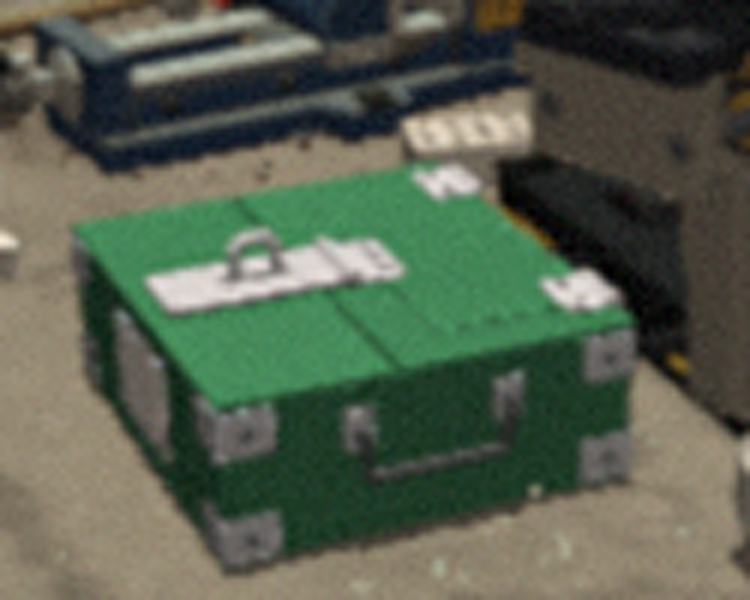

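>>> servo_tool([
  {"grip":0.6,"tx":-0.033,"ty":-0.005,"tz":0,"spin":7},
  {"grip":0.6,"tx":-0.033,"ty":-0.005,"tz":0,"spin":14},
  {"grip":0.6,"tx":-0.033,"ty":-0.005,"tz":0,"spin":21},
  {"grip":0.6,"tx":-0.033,"ty":-0.005,"tz":0,"spin":28},
  {"grip":0.6,"tx":-0.033,"ty":-0.005,"tz":0,"spin":35},
  {"grip":0.6,"tx":-0.033,"ty":-0.005,"tz":0,"spin":42},
  {"grip":0.6,"tx":-0.033,"ty":-0.005,"tz":0,"spin":49},
  {"grip":0.6,"tx":-0.033,"ty":-0.005,"tz":0,"spin":56},
  {"grip":0.6,"tx":-0.033,"ty":-0.005,"tz":0,"spin":63},
  {"grip":0.6,"tx":-0.033,"ty":-0.005,"tz":0,"spin":70},
  {"grip":0.6,"tx":-0.033,"ty":-0.005,"tz":0,"spin":77},
  {"grip":0.6,"tx":-0.033,"ty":-0.005,"tz":0,"spin":84},
])

```text
time: 7.67
tcp_pos: [0.5511, -0.2986, 0.2157]
tcp_rot: [3.141, -0.0, 0.394]
ft_force: [0.8, 0.4, 0.4]
opening: 0.0553
```

>>> servo_tool([
  {"grip":0.6,"tx":0,"ty":0,"tz":0,"spin":6},
  {"grip":0.6,"tx":0,"ty":0,"tz":0,"spin":9.4},
  {"grip":0.6,"tx":0,"ty":0,"tz":0,"spin":9.4},
  {"grip":0.6,"tx":0,"ty":0,"tz":0,"spin":9.4},
])

```text
time: 8.0
tcp_pos: [0.551, -0.2986, 0.2157]
tcp_rot: [3.141, -0.0, 0.237]
ft_force: [-0.6, -0.1, -0.5]
opening: 0.0554
```

```bash
cat >> h.py <<'E'
def wray(p,c,r):
    """wrist pixel -> unit ray in camera (x right,y up,-z)"""
    K=p["mtx"];a=(c-K[0,2])/K[0,0];b=(r-K[1,2])/K[1,1];t=np.hypot(a,b);k=np.sinc(t/np.pi)
    return np.array([a*k,-b*k,-np.cos(t)])
def wworld(p,s,c,r,z=None,h=None):
    """wrist pixel -> world, by depth or at height h"""
    v=wray(p,c,r);T=p["T_tool_cam"];M=R.from_euler("xyz",s["tcp_rot"]).as_matrix()
    D=M@T[:3,:3]@v;O=M@T[:3,3]+s["tcp_pos"]
    if h is None:
        d=p["z_map"][int(round(r)),int(round(c))] if z is None else z;k=d/-v[2]
    else:k=(h-O[2])/D[2]
    return O+k*D
E
python3 - <<'E'
from h import *
s=telemetry.get_state();print(s["tcp_pos"].round(4),s["tcp_rot"],s["time"])
p=imaging.snapshot("wrist");cv2.imwrite("pics/w1.png",p["image"]);print(p["mtx"],p["T_tool_cam"].round(3))
im=p["image"].astype(int);m=((im[...,2]>110)&(im[...,1]<70)&(im[...,0]<70)).astype(np.uint8)
n,l,st,ce=cv2.connectedComponentsWithStats(m)
for i in range(1,n):
    if st[i,4]>30:
        v,u=np.nonzero(l==i);q=np.array([wworld(p,s,a,b) for a,b in zip(u,v)]);print(st[i],ce[i].round(1),np.median(q,0).round(4),q.min(0).round(3),q.max(0).round(3))
to(.551,-.301,.085,13.1)
E
```

```text
[ 0.551  -0.2986  0.2157] [ 3.14140152e+00 -1.40793479e-04  2.37209748e-01] 8.0
[[309.70691629   0.         314.05172846]
 [  0.         309.70691629 205.04811788]
 [  0.           0.           1.        ]] [[-0.001  0.97   0.241  0.068]
 [ 1.     0.001 -0.     0.   ]
 [-0.001  0.241 -0.97  -0.161]
 [ 0.     0.     0.     1.   ]]
[304 190  27  16 313] [317.1 198.3] [ 0.5548 -0.301   0.0899] [ 0.54  -0.313  0.045] [ 0.617 -0.283  0.377]
to [0.551, -0.301, 0.085] -> [ -0.6   2.3 130.6] spin 0.5
```

View pics/w1.png

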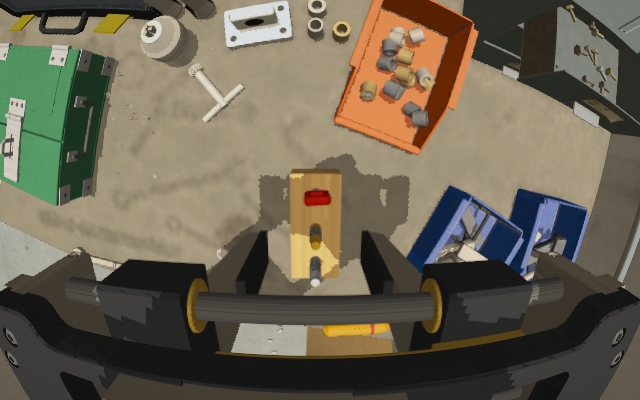

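>>> servo_tool([
  {"grip":0.6,"tx":0,"ty":0.002,"tz":0.04,"spin":0.5},
  {"grip":0.6,"tx":0,"ty":0.002,"tz":0.08,"spin":0.5},
  {"grip":0.6,"tx":0,"ty":0.002,"tz":0.11,"spin":0.5},
  {"grip":0.6,"tx":0,"ty":0.002,"tz":0.128,"spin":0.5},
  {"grip":0.6,"tx":0,"ty":0.002,"tz":0.128,"spin":0.5},
  {"grip":0.2,"tx":0,"ty":0.002,"tz":0.128,"spin":0.5},
  {"grip":0.2,"tx":0,"ty":0.002,"tz":0.128,"spin":0.5},
  {"grip":0.2,"tx":0,"ty":0.002,"tz":0.128,"spin":0.5},
  {"grip":0.2,"tx":0,"ty":0.002,"tz":0.128,"spin":0.5},
  {"grip":0.2,"tx":0,"ty":0.002,"tz":0.128,"spin":0.5},
  {"grip":0.2,"tx":0,"ty":0.002,"tz":0.128,"spin":0.5},
], squeeze=10)

```text
time: 8.97
tcp_pos: [0.5523, -0.3014, 0.0893]
tcp_rot: [3.139, -0.002, 0.226]
ft_force: [0.4, 0.7, 5.2]
opening: 0.0256
```

>>> servo_tool([
  {"grip":0.2,"tx":0,"ty":0,"tz":-0.015,"spin":0},
  {"grip":0.2,"tx":0,"ty":0,"tz":-0.03,"spin":0},
  {"grip":0.2,"tx":0,"ty":0,"tz":-0.045,"spin":0},
  {"grip":0.2,"tx":0,"ty":0,"tz":-0.06,"spin":0},
  {"grip":0.2,"tx":0,"ty":0,"tz":-0.08,"spin":0},
  {"grip":0.2,"tx":0,"ty":0,"tz":-0.08,"spin":0},
])

```text
time: 9.47
tcp_pos: [0.5533, -0.3022, 0.1721]
tcp_rot: [3.136, -0.005, 0.226]
ft_force: [0.3, 0.1, 0.5]
opening: 0.0255
```

Run:
```python
from h import *
s=telemetry.get_state();print(s["tcp_pos"].round(4),s["opening"],s["ft_force"])
to(.5,-.07,.17,86.9)
p=imaging.snapshot("scene");cv2.imwrite("pics/s4.png",cv2.resize(p["image"][180:330,300:475],(700,600),interpolation=cv2.INTER_CUBIC))
```

```text
[ 0.5533 -0.3022  0.1721] 0.025464011033815757 [0.26534155 0.05921113 0.49803716]
to [0.5, -0.07, 0.17] -> [ 2.000e-01 -2.383e+02  7.000e-01] spin -73.9
```

View pics/s4.png

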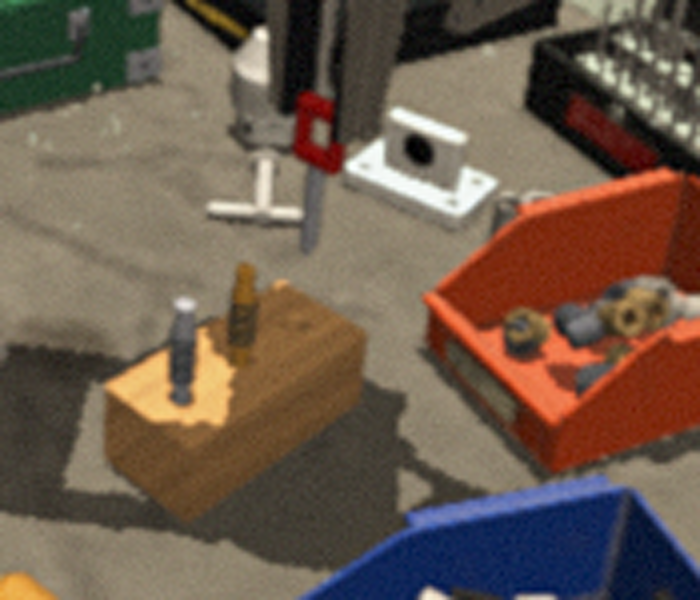

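>>> servo_tool([
  {"grip":0.2,"tx":0,"ty":-0.025,"tz":0,"spin":-7},
  {"grip":0.2,"tx":0,"ty":-0.05,"tz":0,"spin":-14},
  {"grip":0.2,"tx":0,"ty":-0.075,"tz":0,"spin":-21},
  {"grip":0.2,"tx":0,"ty":-0.1,"tz":0,"spin":-28},
  {"grip":0.2,"tx":0,"ty":-0.125,"tz":0,"spin":-35},
  {"grip":0.2,"tx":0,"ty":-0.15,"tz":0,"spin":-42},
  {"grip":0.2,"tx":0,"ty":-0.175,"tz":0,"spin":-49},
  {"grip":0.2,"tx":0,"ty":-0.2,"tz":0,"spin":-56},
  {"grip":0.2,"tx":0,"ty":-0.225,"tz":0,"spin":-63},
  {"grip":0.2,"tx":0,"ty":-0.238,"tz":0,"spin":-70},
  {"grip":0.2,"tx":0,"ty":-0.238,"tz":0.02,"spin":-74},
  {"grip":0.2,"tx":0,"ty":-0.238,"tz":0.04,"spin":-74},
])

```text
time: 10.52
tcp_pos: [0.4981, -0.0678, 0.1268]
tcp_rot: [3.14, 0.0, 1.523]
ft_force: [-0.2, 0.0, -0.3]
opening: 0.0259
```

>>> servo_tool([
  {"grip":0.2,"tx":0,"ty":0,"tz":0.02,"spin":0},
  {"grip":0.2,"tx":0,"ty":0,"tz":0.035,"spin":0},
  {"grip":0.2,"tx":0,"ty":0,"tz":0.04,"spin":0},
  {"grip":0.2,"tx":0,"ty":0,"tz":0.042,"spin":0},
  {"grip":0.2,"tx":0,"ty":0,"tz":0.042,"spin":0},
], squeeze=5)

```text
time: 10.93
tcp_pos: [0.4977, -0.0686, 0.0851]
tcp_rot: [-3.141, -0.0, 1.518]
ft_force: [0.7, -0.1, 0.2]
opening: 0.026
```

>>> servo_tool([
  {"grip":0.2,"tx":0,"ty":0,"tz":0.002,"spin":0},
  {"grip":0.2,"tx":-0.003,"ty":0,"tz":0.003,"spin":0},
  {"grip":0.2,"tx":-0.007,"ty":0,"tz":0.0035,"spin":0},
  {"grip":0.2,"tx":-0.011,"ty":0,"tz":0.004,"spin":0},
  {"grip":0.2,"tx":-0.016,"ty":0,"tz":0.005,"spin":0},
  {"grip":0.2,"tx":-0.02,"ty":0,"tz":0.006,"spin":0},
  {"grip":0.2,"tx":-0.025,"ty":0,"tz":0.007,"spin":0},
  {"grip":0.2,"tx":-0.029,"ty":0,"tz":0.009,"spin":0},
  {"grip":0.2,"tx":-0.034,"ty":0,"tz":0.011,"spin":0},
  {"grip":0.2,"tx":-0.039,"ty":0,"tz":0.0135,"spin":0},
], squeeze=4)

```text
time: 11.77
tcp_pos: [0.4958, -0.1083, 0.0718]
tcp_rot: [-3.141, 0.0, 1.518]
ft_force: [-1.8, -1.3, 2.8]
opening: 0.0257
```

Run:
```python
from h import *
s=telemetry.get_state();print(s["tcp_pos"].round(4),s["opening"],s["ft_force"])
p=imaging.snapshot("scene");cv2.imwrite("pics/s5.png",cv2.resize(p["image"][150:290,255:430],(750,600),interpolation=cv2.INTER_CUBIC))
```

```text
[ 0.4958 -0.1083  0.0718] 0.025710529133259843 [-1.76675606 -1.31304726  2.84795434]
```

View pics/s5.png

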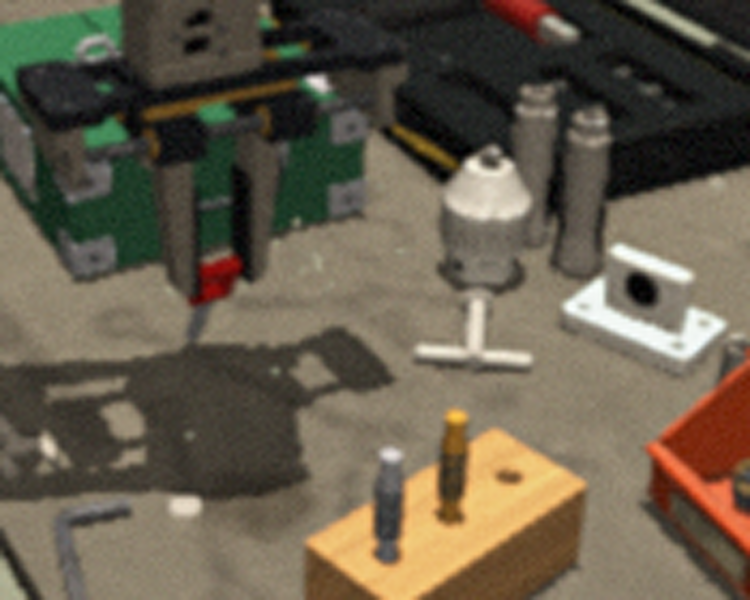

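```bash
cat >> h.py <<'E'
def pincloud(p,box):
    W=cloud(p);im=p["image"].astype(int)
    b=(W[...,0]>box[0])&(W[...,0]<box[1])&(W[...,1]>box[2])&(W[...,1]<box[3])
    red=b&(im[...,2]>90)&(im[...,1]<70)&(im[...,0]<70)
    return W,b,red
E
python3 - <<'E'
from h import *
p=imaging.snapshot("scene");print("cam",np.linalg.inv(p["extrinsics"])[:3,3].round(2))
W,b,red=pincloud(p,(.42,.58,-.2,.0))
q=W[red];print(len(q),q.mean(0).round(4));u,sv,vt=np.linalg.svd(q-q.mean(0));print(sv.round(3),vt.round(2),q.min(0).round(3),q.max(0).round(3))
m=b&~red&(W[...,2]>.006)&(W[...,2]<.05)
n,l,st,ce=cv2.connectedComponentsWithStats(m.astype(np.uint8))
for i in range(1,n):
    if st[i,4]>5:
        w=W[l==i];print(st[i],ce[i].round(0));o=np.argsort(w[:,2]);print(w[o[::max(1,len(o)//8)]].round(3).tolist())
E
```

```text
cam [ 0.17 -0.76  0.51]
75 [ 0.4965 -0.1121  0.0909]
[0.604 0.112 0.095] [[ 0.05  0.03 -1.  ]
 [ 1.    0.07  0.05]
 [ 0.08 -1.   -0.03]] [ 0.436 -0.14   0.043] [ 0.535 -0.056  0.416]
[298 220   7   9  34] [301. 224.]
[[0.494, -0.078, 0.007], [0.494, -0.083, 0.013], [0.492, -0.082, 0.016], [0.496, -0.087, 0.021], [0.494, -0.085, 0.026], [0.498, -0.093, 0.03], [0.496, -0.097, 0.035], [0.498, -0.099, 0.038], [0.487, -0.104, 0.047]]
```

>>> servo_tool([
  {"grip":0.2,"tx":-0.005,"ty":0,"tz":0.003,"spin":0},
  {"grip":0.2,"tx":-0.009,"ty":0,"tz":0.006,"spin":0},
  {"grip":0.2,"tx":-0.013,"ty":0,"tz":0.009,"spin":0},
  {"grip":0.2,"tx":-0.016,"ty":0,"tz":0.0125,"spin":0},
  {"grip":0.2,"tx":-0.02,"ty":0,"tz":0.016,"spin":0},
  {"grip":0.2,"tx":-0.023,"ty":0,"tz":0.02,"spin":0},
  {"grip":0.2,"tx":-0.026,"ty":0,"tz":0.024,"spin":0},
  {"grip":0.2,"tx":-0.0285,"ty":0,"tz":0.0285,"spin":0},
  {"grip":0.2,"tx":-0.031,"ty":0,"tz":0.0335,"spin":0},
  {"grip":0.2,"tx":-0.0335,"ty":0,"tz":0.0385,"spin":0},
  {"grip":0.2,"tx":-0.0355,"ty":0,"tz":0.0435,"spin":0},
  {"grip":0.2,"tx":-0.037,"ty":0,"tz":0.048,"spin":0},
])

```text
time: 12.87
tcp_pos: [0.4938, -0.1447, 0.0234]
tcp_rot: [-3.141, -0.0, 1.518]
ft_force: [0.3, 0.9, 0.0]
opening: 0.0263
```

Run:
```python
from h import *
s=telemetry.get_state();print(s["tcp_pos"].round(4),s["opening"],s["ft_force"])
p=imaging.snapshot("scene")
W,b,red=pincloud(p,(.42,.58,-.22,.0))
q=W[red];print(len(q),np.median(q,0).round(4))
m=b&~red&(W[...,2]>.006)&(W[...,2]<.04)
n,l,st,ce=cv2.connectedComponentsWithStats(m.astype(np.uint8))
for i in range(1,n):
    if st[i,4]>5:
        w=W[l==i];print(st[i],ce[i].round(0));o=np.argsort(w[:,1]);print(w[o[::max(1,len(o)//8)]].round(3).tolist())
```

```text
[ 0.4938 -0.1447  0.0234] 0.026257826054407598 [0.33599961 0.93483337 0.03766877]
66 [ 0.4962 -0.1508  0.0197]
[312 228  13  14  86] [320. 235.]
[[0.513, -0.158, 0.024], [0.512, -0.157, 0.032], [0.514, -0.156, 0.031], [0.515, -0.156, 0.017], [0.507, -0.155, 0.019], [0.513, -0.154, 0.014], [0.507, -0.15, 0.038], [0.508, -0.145, 0.037], [0.508, -0.139, 0.039]]
[300 234   9  12  79] [304. 239.]
[[0.479, -0.157, 0.016], [0.477, -0.155, 0.04], [0.467, -0.155, 0.029], [0.475, -0.154, 0.04], [0.473, -0.154, 0.024], [0.47, -0.153, 0.019], [0.473, -0.152, 0.015], [0.468, -0.149, 0.023], [0.467, -0.141, 0.034]]
```

>>> servo_tool([
  {"grip":0.2,"tx":-0.001,"ty":0,"tz":0.003,"spin":0},
  {"grip":0.2,"tx":-0.0015,"ty":0,"tz":0.006,"spin":0},
  {"grip":0.35,"tx":-0.0015,"ty":0,"tz":0.006,"spin":0},
  {"grip":0.5,"tx":-0.0015,"ty":0,"tz":0.006,"spin":0},
  {"grip":0.5,"tx":-0.0015,"ty":0,"tz":0.006,"spin":0},
  {"grip":0.5,"tx":-0.0015,"ty":0,"tz":-0.03,"spin":0},
  {"grip":0.5,"tx":-0.0015,"ty":0,"tz":-0.07,"spin":0},
  {"grip":0.5,"tx":-0.0015,"ty":0,"tz":-0.1,"spin":0},
  {"grip":0.5,"tx":-0.0015,"ty":0,"tz":-0.1,"spin":0},
  {"grip":0.5,"tx":-0.0015,"ty":0,"tz":-0.1,"spin":0},
])

```text
time: 13.75
tcp_pos: [0.4956, -0.147, 0.1265]
tcp_rot: [3.137, 0.002, 1.518]
ft_force: [0.3, 0.2, 0.0]
opening: 0.0462
```

Run:
```python
from h import *
s=telemetry.get_state();print(s["tcp_pos"].round(4),s["tcp_rot"].round(3),s["opening"],s["ft_force"])
p=imaging.snapshot("wrist")
im=p["image"].astype(int);m=((im[...,2]>100)&(im[...,1]<70)&(im[...,0]<70)).astype(np.uint8)
n,l,st,ce=cv2.connectedComponentsWithStats(m)
for i in range(1,n):
    if st[i,4]>60:
        v,u=np.nonzero(l==i);q=np.array([wworld(p,s,a,b,h=.008) for a,b in zip(u,v)])
        print(st[i],ce[i].round(1),q.mean(0).round(4),"rect",cv2.minAreaRect((q[:,:2]*1000).astype(np.float32)),"z",np.median([wworld(p,s,a,b)[2] for a,b in zip(u,v)]))
c=p["image"][100:300,200:440];cv2.imwrite("pics/w2.png",cv2.resize(c,(720,600),interpolation=cv2.INTER_CUBIC))
```

```text
[ 0.4956 -0.147   0.1265] [3.137e+00 2.000e-03 1.518e+00] 0.046174165664185515 [0.31719863 0.17594181 0.04143229]
[298 175  29  37 812] [311.5 193.5] [ 0.495  -0.1384  0.008 ] rect ((495.3606262207031, -138.1193389892578), (34.17240524291992, 25.570343017578125), 86.25505065917969) z 0.011230825296683705
[508 315  13  23 151] [514.  324.6] [ 0.7522 -0.3271  0.008 ] rect ((751.9918823242188, -329.9134521484375), (38.83456802368164, 14.487058639526367), 87.24726867675781) z 0.023641950569961045
```

View pics/w2.png

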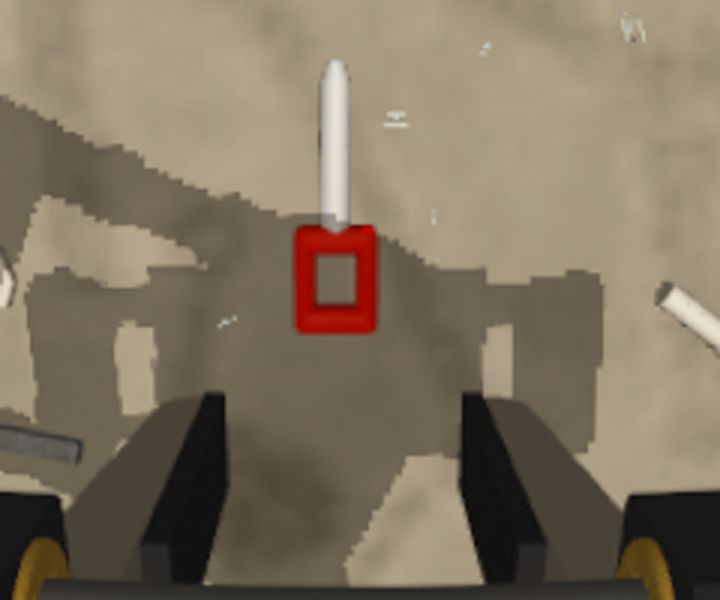

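Run:
```python
from h import *
to(.4952,-.140,.014,86.9)
```

```text
to [0.4952, -0.14, 0.014] -> [  6.4   0.6 110.5] spin 0.1
```

>>> servo_tool([
  {"grip":0.5,"tx":0.006,"ty":0,"tz":0.03,"spin":0},
  {"grip":0.5,"tx":0.006,"ty":0,"tz":0.06,"spin":0},
  {"grip":0.5,"tx":0.006,"ty":0,"tz":0.085,"spin":0},
  {"grip":0.5,"tx":0.006,"ty":0,"tz":0.1,"spin":0},
  {"grip":0.5,"tx":0.006,"ty":0,"tz":0.109,"spin":0},
  {"grip":0.5,"tx":0.006,"ty":0,"tz":0.109,"spin":0},
  {"grip":0.2,"tx":0.006,"ty":0,"tz":0.109,"spin":0},
  {"grip":0.2,"tx":0.006,"ty":0,"tz":0.109,"spin":0},
  {"grip":0.2,"tx":0.006,"ty":0,"tz":0.109,"spin":0},
  {"grip":0.2,"tx":0.006,"ty":0,"tz":0.109,"spin":0},
  {"grip":0.2,"tx":0.006,"ty":0,"tz":0.109,"spin":0},
  {"grip":0.2,"tx":0.006,"ty":0,"tz":0.109,"spin":0},
], squeeze=15)

```text
time: 14.8
tcp_pos: [0.4942, -0.1401, 0.0151]
tcp_rot: [3.142, 0.0, 1.518]
ft_force: [0.4, -0.2, -0.7]
opening: 0.0255
```

Run:
```python
from h import *
s=telemetry.get_state();print(s["tcp_pos"].round(4),s["tcp_rot"].round(4),s["opening"],s["ft_force"])
```

```text
[ 0.4942 -0.1401  0.0151] [3.1416 0.     1.5177] 0.025548965072240984 [ 0.41550456 -0.17927486 -0.71155212]
```

>>> servo_tool([
  {"grip":0.2,"tx":0,"ty":0,"tz":-0.03,"spin":0},
  {"grip":0.2,"tx":0,"ty":0,"tz":-0.07,"spin":0},
  {"grip":0.2,"tx":0,"ty":0,"tz":-0.11,"spin":0},
  {"grip":0.2,"tx":0,"ty":0,"tz":-0.12,"spin":0},
  {"grip":0.2,"tx":0.03,"ty":0.005,"tz":-0.12,"spin":0},
  {"grip":0.2,"tx":0.06,"ty":0.01,"tz":-0.12,"spin":0},
  {"grip":0.2,"tx":0.09,"ty":0.015,"tz":-0.12,"spin":0},
  {"grip":0.2,"tx":0.12,"ty":0.018,"tz":-0.12,"spin":0},
  {"grip":0.2,"tx":0.15,"ty":0.02,"tz":-0.12,"spin":0},
  {"grip":0.2,"tx":0.171,"ty":0.02,"tz":-0.12,"spin":0},
  {"grip":0.2,"tx":0.171,"ty":0.02,"tz":-0.12,"spin":0},
  {"grip":0.2,"tx":0.171,"ty":0.02,"tz":-0.12,"spin":0},
])

```text
time: 15.8
tcp_pos: [0.5229, 0.0302, 0.1346]
tcp_rot: [-3.141, 0.0, 1.52]
ft_force: [0.3, -1.1, 0.1]
opening: 0.0256
```

Run:
```python
from h import *
s=telemetry.get_state();print(s["tcp_pos"].round(4),s["tcp_rot"].round(4),s["opening"],s["ft_force"])
p=imaging.snapshot("wrist");np.savez("pics/w3.npz",**{k:v for k,v in p.items() if k!="shot"},**{"s_"+k:v for k,v in s.items()})
for t in["staple_loop","pin_neck","pin_grip","hasp_tip"]:
    for o in finder.tip_of(p,t)[:1]:
        c=o["centre"];print(t,round(o["score"],2),np.round(c,1),wworld(p,s,*c).round(4))
c=p["image"][40:240,200:440];cv2.imwrite("pics/w3.png",cv2.resize(c,(720,600),interpolation=cv2.INTER_CUBIC))
```

```text
[0.5229 0.0302 0.1346] [-3.1409e+00  4.0000e-04  1.5200e+00] 0.02555444854873255 [ 0.26470405 -1.0829984   0.10585921]
pin_neck 0.91 [313.5 211.4] [0.5245 0.0531 0.1311]
pin_grip 0.68 [311.3 243.4] [ 0.5184 -0.0159  0.0006]
hasp_tip 0.72 [243.7  81.6] [0.4804 0.1347 0.0819]
```

View pics/w3.png

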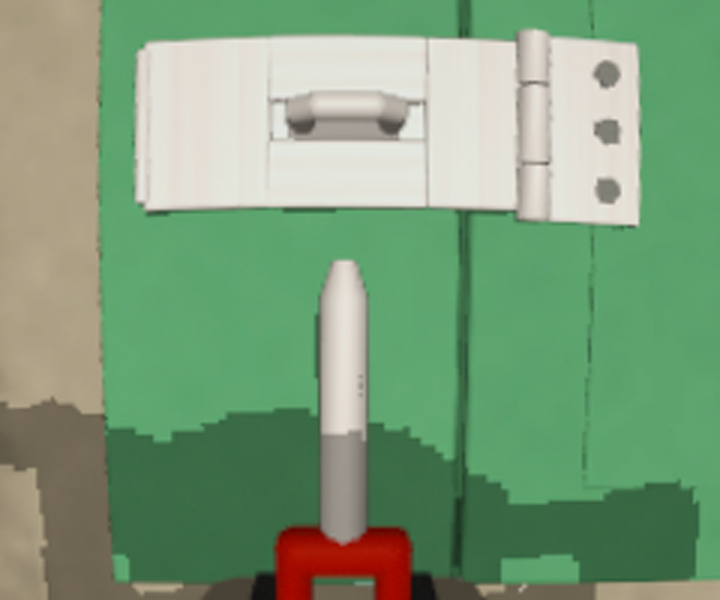

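Run:
```python
from h import *
d=np.load("pics/w3.npz");p={k:d[k] for k in d};s={k[2:]:d[k] for k in d if k[:2]=="s_"}
M=R.from_euler("xyz",s["tcp_rot"])
def tl(c,r,h):
    w=wworld(p,s,200+c/3,40+r/3,h=h);return (M.inv().apply(w-s["tcp_pos"])*1000).round(1)
print("staple L,R,mid",tl(287,105,.103),tl(407,107,.103),tl(347,103,.106))
print("foot L,R",tl(300,122,.088),tl(392,122,.088))
for r in(300,380,450,520): print("pin",tl(320,r,.1246),tl(368,r,.1246))
print("tip",tl(344,261,.1246), "grip end",tl(343,530,.1296))
# hasp/hinge line direction: strap edges
a,b=wworld(p,s,200+150/3,40+44/3,h=.085),wworld(p,s,200+150/3,40+207/3,h=.085);print("strap end dir",np.degrees(np.arctan2(*(a-b)[[1,0]])))
a,b=wworld(p,s,200+427/3,40+40/3,h=.085),wworld(p,s,200+427/3,40+208/3,h=.085);print("line dir",np.degrees(np.arctan2(*(a-b)[[1,0]])),"tool x",np.degrees(s["tcp_rot"][2]))
```

```text
staple L,R,mid [101.8 -10.4  31.5] [101.4  14.1  31.5] [101.6   1.8  28.5]
foot L,R [100.5  -8.4  46.5] [100.5  11.8  46.5]
pin [61.7 -3.3  9.9] [61.7  5.5  9.9]
pin [46.9 -3.3  9.9] [46.9  5.5  9.9]
pin [33.7 -3.4  9.9] [33.7  5.6  9.9]
pin [20.1 -3.5 10. ] [20.1  5.6  9.9]
tip [68.9  1.1  9.9] grip end [19.6  0.9  5. ]
strap end dir 87.2770479929368
line dir 86.91670866386431 tool x 87.09089225033728
```

>>> servo_tool([
  {"grip":0.2,"tx":0,"ty":0.0007,"tz":0.015,"spin":0},
  {"grip":0.2,"tx":0,"ty":0.0007,"tz":0.028,"spin":0},
  {"grip":0.2,"tx":0,"ty":0.0007,"tz":0.032,"spin":0},
  {"grip":0.2,"tx":0,"ty":0.0007,"tz":0.032,"spin":0},
  {"grip":0.2,"tx":0.01,"ty":0.0007,"tz":0.032,"spin":0},
  {"grip":0.2,"tx":0.018,"ty":0.0007,"tz":0.032,"spin":0},
  {"grip":0.2,"tx":0.024,"ty":0.0007,"tz":0.032,"spin":0},
  {"grip":0.2,"tx":0.03,"ty":0.0007,"tz":0.032,"spin":0},
  {"grip":0.2,"tx":0.035,"ty":0.0007,"tz":0.032,"spin":0},
  {"grip":0.2,"tx":0.04,"ty":0.0007,"tz":0.032,"spin":0},
  {"grip":0.2,"tx":0.045,"ty":0.0007,"tz":0.032,"spin":0},
])

```text
time: 16.97
tcp_pos: [0.5264, 0.0751, 0.1032]
tcp_rot: [3.141, 0.0, 1.518]
ft_force: [-0.7, -0.4, -0.4]
opening: 0.0257
```

Run:
```python
from h import *
s=telemetry.get_state();print(s["tcp_pos"].round(4),s["tcp_rot"].round(4),s["opening"],s["ft_force"],s["moment"])
```

```text
[0.5264 0.0751 0.1032] [3.1414e+00 1.0000e-04 1.5181e+00] 0.025744577972933468 [-0.68530692 -0.38985151 -0.36469267] [-0.07156576  0.06487881 -0.02754955]
```

>>> servo_tool([
  {"grip":0.2,"tx":0.005,"ty":0,"tz":0,"spin":0},
  {"grip":0.2,"tx":0.01,"ty":0,"tz":0,"spin":0},
  {"grip":0.2,"tx":0.015,"ty":0,"tz":0,"spin":0},
  {"grip":0.2,"tx":0.02,"ty":0,"tz":0,"spin":0},
  {"grip":0.2,"tx":0.024,"ty":0,"tz":0,"spin":0},
  {"grip":0.2,"tx":0.028,"ty":0,"tz":0,"spin":0},
  {"grip":0.2,"tx":0.031,"ty":0,"tz":0.001,"spin":0},
  {"grip":0.2,"tx":0.033,"ty":0,"tz":0.001,"spin":0},
  {"grip":0.2,"tx":0.034,"ty":0,"tz":0.001,"spin":0},
  {"grip":0.2,"tx":0.034,"ty":0,"tz":0.001,"spin":0},
])

```text
time: 17.8
tcp_pos: [0.5281, 0.1085, 0.102]
tcp_rot: [-3.142, 0.0, 1.518]
ft_force: [-0.1, 0.5, -0.6]
opening: 0.0258
```

Run:
```python
from h import *
s=telemetry.get_state();print(s["tcp_pos"].round(4),s["tcp_rot"].round(4),s["opening"],s["ft_force"],s["moment"])
p=imaging.snapshot("wrist");c=p["image"][120:270,220:400];cv2.imwrite("pics/w4.png",cv2.resize(c,(720,600),interpolation=cv2.INTER_CUBIC))
```

```text
[0.5281 0.1085 0.102 ] [-3.1415  0.      1.5179] 0.02582322714270082 [-0.11373481  0.46981027 -0.57323226] [-0.01930056  0.07028092 -0.01827304]
```

View pics/w4.png

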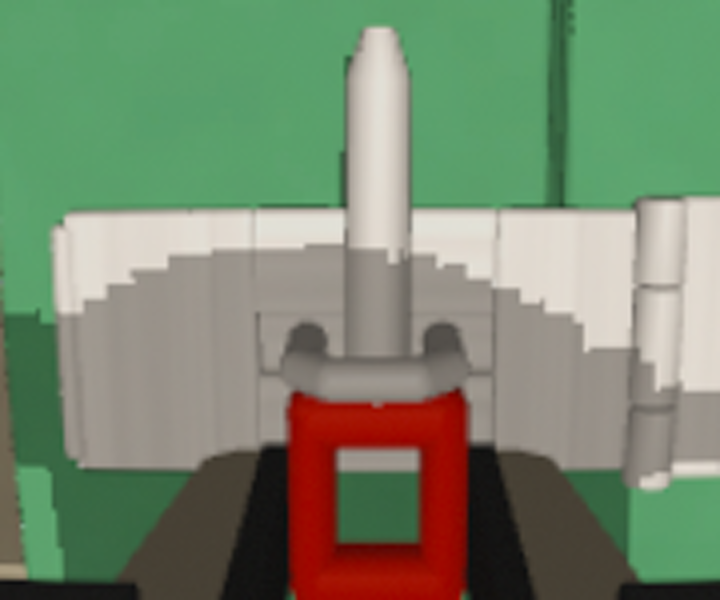

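>>> servo_tool([
  {"grip":0.2,"tx":0.001,"ty":0,"tz":0.001,"spin":0},
  {"grip":0.2,"tx":0.0015,"ty":0,"tz":0.0015,"spin":0},
  {"grip":0.2,"tx":0.0015,"ty":0,"tz":0.0015,"spin":0},
])

```text
time: 18.1
tcp_pos: [0.5283, 0.1095, 0.1005]
tcp_rot: [3.142, 0.001, 1.518]
ft_force: [0.3, -1.0, -0.2]
opening: 0.0257
```

>>> servo_tool([
  {"grip":0.32,"tx":0,"ty":0,"tz":0,"spin":0},
  {"grip":0.38,"tx":0,"ty":0,"tz":0,"spin":0},
  {"grip":0.4,"tx":0,"ty":0,"tz":0,"spin":0},
  {"grip":0.4,"tx":0,"ty":0,"tz":0,"spin":0},
  {"grip":0.4,"tx":0,"ty":0,"tz":-0.01,"spin":0},
  {"grip":0.4,"tx":0,"ty":0,"tz":-0.03,"spin":0},
  {"grip":0.4,"tx":-0.01,"ty":0,"tz":-0.06,"spin":0},
  {"grip":0.4,"tx":-0.04,"ty":0,"tz":-0.08,"spin":0},
  {"grip":0.4,"tx":-0.08,"ty":0,"tz":-0.08,"spin":0},
  {"grip":0.4,"tx":-0.08,"ty":0,"tz":-0.08,"spin":0},
])

```text
time: 18.93
tcp_pos: [0.5255, 0.0248, 0.1835]
tcp_rot: [3.137, 0.003, 1.513]
ft_force: [-0.1, -0.5, -0.1]
opening: 0.0366
```

Run:
```python
from h import *
s=telemetry.get_state();print(s["tcp_pos"].round(4),s["opening"],s["ft_force"],s["time"])
p=imaging.snapshot("wrist");M=R.from_euler("xyz",s["tcp_rot"])
im=p["image"].astype(int);m=((im[...,2]>80)&(im[...,1]<60)&(im[...,0]<60)).astype(np.uint8)
n,l,st,ce=cv2.connectedComponentsWithStats(m)
for i in range(1,n):
    if st[i,4]>60:
        v,u=np.nonzero(l==i);q=np.array([wworld(p,s,a,b,h=.094) for a,b in zip(u,v)])
        print(q.mean(0).round(4),"rect",cv2.minAreaRect((q[:,:2]*1000).astype(np.float32)))
c=p["image"][20:220,200:440];cv2.imwrite("pics/w5.png",cv2.resize(c,(720,600),interpolation=cv2.INTER_CUBIC))
```

```text
[0.5255 0.0248 0.1835] 0.0365622797679155 [-0.10633629 -0.51637264 -0.05535081] 18.9333
[0.833 0.173 0.094] rect ((834.1627807617188, 178.69888305664062), (37.675235748291016, 97.81130981445312), 3.1206154823303223)
[0.5293 0.1117 0.094 ] rect ((529.3347778320312, 111.77110290527344), (32.58533477783203, 23.96187400817871), 86.55065155029297)
```

View pics/w5.png

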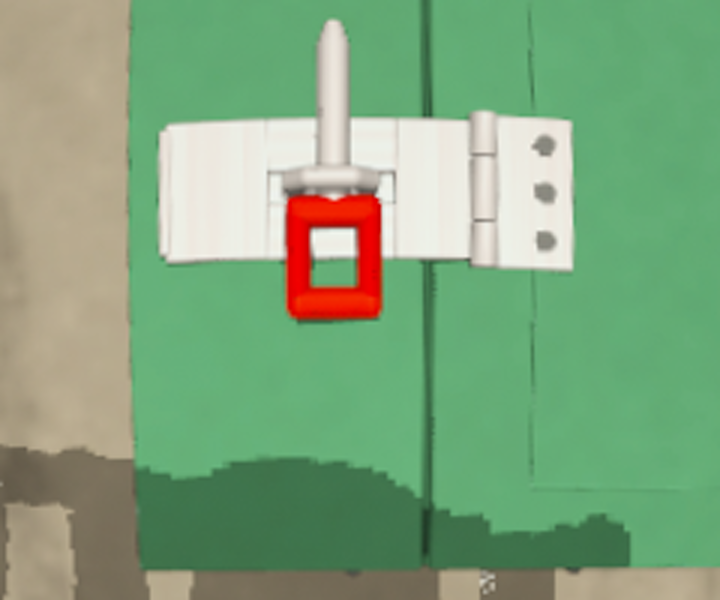

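Run:
```python
from h import *
s=telemetry.get_state();p=imaging.snapshot("wrist")
for nm,c,r in[("tip",333,40),("shank",332,80),("shank2",333,130),("grip near",333,212),("grip far",333,304),("gripL",298,255),("gripR",370,255),("hasp",210,190),("hasp2",440,190),("deck",230,380),("lid",600,380)]:
    z=[wworld(p,s,200+c/3+i,20+r/3+j) for i in(-1,0,1) for j in(-1,0,1)];print(nm,np.median(z,0).round(4))
t=imaging.snapshot("top");W=cloud(t)
m=(W[...,2]>.056)&(W[...,0]>.42)&(W[...,0]<.6)&(W[...,1]>-.37)&(W[...,1]<-.25)
n,l,st,ce=cv2.connectedComponentsWithStats(m.astype(np.uint8))
for i in range(1,n): print("punch",st[i,4],W[l==i].mean(0).round(3))
```

```text
tip [0.5319 0.1743 0.0945]
shank [0.5309 0.1624 0.0954]
shank2 [0.5304 0.1484 0.0951]
grip near [0.5291 0.1258 0.0958]
grip far [0.5276 0.1012 0.0957]
gripL [0.5192 0.1149 0.096 ]
gripR [0.5381 0.1137 0.0955]
hasp [0.4958 0.1359 0.0861]
hasp2 [0.5586 0.1318 0.0867]
deck [0.4973 0.0821 0.0817]
lid [0.6029 0.0771 0.0829]
punch 53 [ 0.511 -0.309  0.085]
punch 54 [ 0.473 -0.318  0.084]
```

Everything is level and in place, so I'm handing in.

Run:
```python
from h import *
print(job.finish_job())
```

```text
the job is handed in; nothing more can be done
None
```

The chest is locked, and I handed the job in at about 19 s of the 70 s. The hand-in gives no verdict, so what follows is from my own last measurements.

- **Hasp:** I swung it flat with the shut fingers and pressed lightly, with about 17 N at the wrist. Both ends of the strap then read 86–87 mm, so it lies flat.
- **Laying the pin down:** I drew it from the block and tipped it over by dragging its tip along the worktop. I let it go flat and took it again across the grip.
- **Pin in the staple:** I pushed it through the loop until the grip met the staple and let go.
    - Its height is about 95 mm from tip to grip, so it sits level.
    - It lies within about 0.5° of the chest's y axis.
    - Its neck is within a few millimetres of the loop's centre.
- **Lid and punches:** The lid is shut. Both punches stand where they were at the start, within about 1 mm.
- **Gripper:** It is clear of everything.

No check failed or disagreed. One move call was refused for missing values and I resent it complete. I viewed 10 pictures.

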